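Pack a module carrier and shim the gap with the spacer that fits

TASK

Load the inspection carrier: swing the red keeper plate clear of the spacer bay, then lay every converter module in the channel, side by side from the stop on, and make the row up to three pieces with orange blanks where modules are missing. Find by feel the thickest blue spacer that still goes in between the row and the spring jaw, press it fully down to the channel floor so that the row is held tight, and swing the keeper fully shut over it. Leave the screwdriver, tweezers and syringe where they lie.

Things in the scene. Friction and masses are not known exactly. Their poses are not given: they have to be found in the camera images.
- carrier: Aluminium carrier fixed to the bench, base plate 90 x 204 x 8 mm; origin at the centre of its underside, y along its channel, z up. The channel floor is 8 mm above the origin; the channel is 61 mm wide in x, between two rails 8 mm wide and 8 mm above the floor with rounded tops. The row of three pieces starts at the stop; each lies with its 58 mm side across the channel.
- stop_face (a point): Foot of the face of the dark steel stop at the channel's -y end (carrier y = -84 mm), on the channel floor, on the centre line. The stop is 36 mm wide in x and 26 mm high.
- place1 (a point): Middle (13 mm above the floor) of the first place of the row, next to the stop: 17 mm from the stop's face along y.
- place2 (a point): Middle of the second place, about 51 mm from the stop's face (48 to 54 mm, as the pieces before it are 32 or 36 mm wide).
- place3 (a point): Middle of the third place, about 86 mm from the stop's face (82 to 90 mm).
- jaw (a joint): How far (m) the brass spring jaw before the end block is pushed back, 0 to 0.0055. At 0 its face is 125 mm from the stop's face. It starts to give at about 2.4 N and takes 4.8 N at 3 mm. With the row of three in place the fitting spacer pushes it back 3 mm; the next thinner leaves it at 0 and lies loose, the next thicker does not go in.
- jaw_face (a point): Foot of the jaw's face, 0.5 mm above the channel floor, on the centre line; moves with the jaw. The jaw is 34 mm wide in x; its face is upright for 14 mm, then slopes back towards +y as a lead-in (0.35 rad from upright) for 12 mm. The spacer goes before it, its 50 mm length across the channel. Behind it the dark steel end block, 36 mm wide, 28 mm high, carries the keeper.
- keeper (a joint): Angle of the red keeper plate (30 x 64 x 4 mm, top 40 mm above the carrier's underside) on the end block, turning about an upright pivot screw at carrier x = 0, y = +70 mm. 0: it points to -y and covers the bay; the value grows anticlockwise seen from above, towards the carrier's +x, to a stop at 1.92 rad. Stays where left; about 1.5 N at the knob moves it.
- keeper_knob (a point): Middle of the black round upright knob on the keeper plate, 14 mm across and 20 mm high (the plate's top is 10 mm below this point), 42 mm from the pivot axis.
- module1_mid (a point): Converter module 1: black base with green board, 58 x 36 mm, 12 mm high; centred on it an aluminium finned heatsink 40 x 24 mm, 14 mm higher (26 mm in all). About 75 g. Point at its centre, 13 mm above its underside; x along the 58 mm (and 40 mm) side, z up. One to three modules are present from job to job; None if absent.
- module2_mid (a point): Converter module 2: black base with green board, 58 x 36 mm, 12 mm high; centred on it an aluminium finned heatsink 40 x 24 mm, 14 mm higher (26 mm in all). About 75 g. Point at its centre, 13 mm above its underside; x along the 58 mm (and 40 mm) side, z up. One to three modules are present from job to job; None if absent.
- module3_mid (a point): Converter module 3: black base with green board, 58 x 36 mm, 12 mm high; centred on it an aluminium finned heatsink 40 x 24 mm, 14 mm higher (26 mm in all). About 75 g. Point at its centre, 13 mm above its underside; x along the 58 mm (and 40 mm) side, z up. One to three modules are present from job to job; None if absent.
- blank1_mid (a point): Orange plastic blank 1, a dummy shaped like a module but narrower: base 58 x 32 mm, 12 mm high, with a centred grip block 40 x 24 mm on it, 26 mm high in all, about 50 g. Point at its centre, 13 mm above its underside; x along the 58 mm side, z up.
- blank2_mid (a point): Orange plastic blank 2, a dummy shaped like a module but narrower: base 58 x 32 mm, 12 mm high, with a centred grip block 40 x 24 mm on it, 26 mm high in all, about 50 g. Point at its centre, 13 mm above its underside; x along the 58 mm side, z up.
- spacer1_mid (a point): Blue plastic spacer 1: 50 mm long, 26 mm high, bottom edges rounded to 4 mm, 50 g. The four spacers are alike but 20, 24, 28 and 32 mm thick; which is which is not told and must be felt. Point at its centre, 13 mm above its underside; x along the 50 mm length, y across the thickness, z up.
- spacer2_mid (a point): Blue plastic spacer 2: 50 mm long, 26 mm high, bottom edges rounded to 4 mm, 50 g. The four spacers are alike but 20, 24, 28 and 32 mm thick; which is which is not told and must be felt. Point at its centre, 13 mm above its underside; x along the 50 mm length, y across the thickness, z up.
- spacer3_mid (a point): Blue plastic spacer 3: 50 mm long, 26 mm high, bottom edges rounded to 4 mm, 50 g. The four spacers are alike but 20, 24, 28 and 32 mm thick; which is which is not told and must be felt. Point at its centre, 13 mm above its underside; x along the 50 mm length, y across the thickness, z up.
- spacer4_mid (a point): Blue plastic spacer 4: 50 mm long, 26 mm high, bottom edges rounded to 4 mm, 50 g. The four spacers are alike but 20, 24, 28 and 32 mm thick; which is which is not told and must be felt. Point at its centre, 13 mm above its underside; x along the 50 mm length, y across the thickness, z up.
- screwdriver: Screwdriver lying on the bench, 170 mm long along x; to be left alone.
- tweezers: Steel tweezers lying on the bench, 130 mm long along x, 9 mm high; to be left alone.
- flux_syringe: White flux syringe lying on the bench, 125 mm long along x, 20 mm high; to be left alone.
Not all that is in view belongs to the job. Leave any pink or yellow look-alike of the part that bears module2_mid alone.

How it is judged:
By the outcome, as a careful person would: the job done as asked, in the order asked, and still so for the second after the job is handed in, with the robot touching nothing.
Of module1, module2, module3 only 1 to 3 are there at a start; the rules pass over those that are not, and their reading is None.
At some moment in a run one of module1, module2, module3, blank1, blank2 may be knocked a few centimetres aside while the robot is not near it.
Once in a run the grip may slacken for a moment while it holds something.
It also fails if it takes over 208 s, if anything falls off the work surface, if the arm or the gripper's body presses on something with over 40 N, if the wrist force passes 120 N, or if a joint passes its speed limit or range.

ROBOT

A 6-joint arm with a two-finger parallel gripper is mounted at the origin on the work surface. World frame = base frame: x ahead of the robot, y to its left, z up, the work surface at z = 0. Lengths are in m, angles in rad, forces in N, time in s.
With the tool pointing down it reaches from about 0.35 to 0.975 m from the base axis. Payload 4.9 kg.
Tool frame: the origin (TCP) lies at the very end of the fingers, on their centre line; the grasp point (between the pads) lies 19 mm behind it; z points along the fingers, y is the line along which they close (so a half turn about z gives the same grasp; the last joint's range is limited). The gripper opens to 85 mm and grips with 20 to 120 N. Pads are 22 mm wide; open, the fingers measure 114 mm over their backs; the gripper's body (76 mm by 85 mm) begins 54 mm behind the grasp point. The pads swing forward as they close: fully open they stand 13 mm farther back than shut.
Start: joints at [-1.363, 0.053, 1.613, -0, 1.476, -0.119], TCP at [0.201, -0.592, 0.231] pointing down, gripper open.
Joint ranges: [-3.01, 3.01], [-1.01, 2.22], [0.06, 2.58], [-1.02, 4.17], [0.09, 2.62], [-3.14, 3.14]. Speed limits (rad/s): [2.57, 2.57, 3.14, 3.14, 3.14, 3.14].

INTERFACE

Orientations are given as a unit quaternion [w, x, y, z].
In Python, from plant import manip gives the robot as it stands.
- The arm moves only by the tool play_rows, never from a script. Its argument "series" is a list that holds one entry, the list of rows, each a list of 7 numbers: the shift along the world's x, y, z in m, then the turn, a rotation vector about the world's x, y, z in degrees, then the opening, from 0 (shut) to 1 (fully open). In form: [[[dx, dy, dz, rx, ry, rz, grip], ...]]. A call has 1 to 10 rows; each row shifts and turns the commanded pose from where the row before left it; what a row does not reach is not made up. A row lasts 1/10 s, in which the tool goes at most 50 mm and 8.59 degrees, less where a joint would pass 70% of its speed; a pose out of reach is approached as far as the arm can. A call with a gripper value outside its range is refused whole. The fingers move at their own pace and stop on an object; the grip force is fixed at half the most. Time passes only in rows, so rows that do not move let the fingers close. It gives the time, the measured TCP pose, the force, the opening and the grip force at its end, in the units of the state.
- manip.state(): the state, without advancing time (a new reading comes with each control period).
- manip.grab_frame(name): name is "scene" or "top" or "wrist"; returns a dict with "frame" (384x512x3 uint8, blue, green, red), "mtx" (3x3 intrinsics, pixels), "R" (3x3) and "t" (3): a world point X has camera coordinates R X + t. Camera axes: x right, y down, z forward; pixel columns grow to the right and rows downward; lengths in m; the calibration is good to about 2 mm. A picture is of the moment at which its call begins. There is no depth.
- manip.job_done(): hands the job in; it is judged then, once.
The state is a dict: "time": time; "joint_pos": joint angles; "joint_vel": joint speeds; "joint_efforts": joint torques, N m; "tool_pos": TCP position; "tool_rot": TCP orientation; "contact_force": force on the tool from outside, world axes, zero at the start; "ft_torque": the same for the moment, N m; "gripper_width": opening from 0.0 (shut) to 1.0 (fully open); "grasp_force": force on a finger pad.
Only numpy, scipy, OpenCV 4.12 (cv2) and the standard library are available. Lean on these libraries where they do the work, as an engineer would, in place of code of your own. Each camera call takes 0.05 s, during which the arm holds its last target. There are 200 camera calls.

## Working session

There is one attempt and no reset: what is moved stays moved. The work goes in short steps, Python scripts to look and compute and a tool call to move; the robot and the scene stay as the last step left them, time stands still between calls to the robot, and variables do not carry over. Pictures are saved under pics/ and viewed, at most 17 in all, crops included, and the job is handed in when it is done.

Besides the shell and the picture viewer there is one more tool, called after "Request:" as name([rows], argument=value, ...), one row to a line, values as JSON. play_rows: Moves the arm, as the interface text tells. Its arguments: {"type":"object","properties":{"series":{"type":"array"}},"required":["series"]}

```bash
ls; mkdir -p pics; python3 - <<'E'
from plant import manip
import cv2
s=manip.state();print(s)
for n in("scene","top"):
    f=manip.grab_frame(n);cv2.imwrite(f"pics/{n}0.png",f["frame"]);print(n,f["mtx"].tolist(),f["R"].tolist(),f["t"].tolist())
E
```

```text
pics
{'time': 0.0, 'joint_pos': array([-1.36301893e+00,  5.33472730e-02,  1.61429620e+00,  1.72801603e-05,
        1.47602447e+00, -1.19005246e-01]), 'joint_vel': array([-2.43950073e-03, -1.07485958e-03, -9.93926686e-04,  4.98226842e-04,
       -1.22193121e-04, -7.31520012e-05]), 'joint_efforts': array([ 4.33259320e-04, -3.93681586e+01, -3.70175278e+01, -4.36315338e-05,
        7.17568793e-03, -4.68522074e-06]), 'tool_pos': array([ 0.20049446, -0.59130339,  0.23006766]), 'tool_rot': array([-1.03700428e-03,  9.86680911e-01,  1.62664386e-01, -3.74498678e-05]), 'contact_force': array([-0.16410964,  0.3487247 ,  0.63359528]), 'ft_torque': array([0.01053232, 0.02060771, 0.00892866]), 'grasp_force': 0.0, 'gripper_width': 0.9985793165256938}
scene [[431.8186087426199, 0.0, 256.4901529270007], [0.0, 431.8186087426199, 188.62531460425376], [0.0, 0.0, 1.0]] [[-0.29539575315649225, 0.9553215204821741, 0.010106508830241152], [0.6505119773286897, 0.20887036439429646, -0.7302104752944266], [-0.6996967317124092, -0.2091266682693072, -0.6831475098758337]] [0.13451801192597704, -0.26266508685020873, 1.4536279672521069]
top [[390.11696344347064, 0.0, 257.82680944543506], [0.0, 390.11696344347064, 194.43887391362364], [0.0, 0.0, 1.0]] [[0.02121672485982092, -0.9997186026602407, 0.010609716361832246], [-0.9852062996876363, -0.022711418305086488, -0.16986093881280392], [0.17005410210288488, -0.006848866594353955, -0.9854109271691452]] [0.014902997502078586, 0.4934098190859071, 1.1055425920549522]
```

View pics/top0.png

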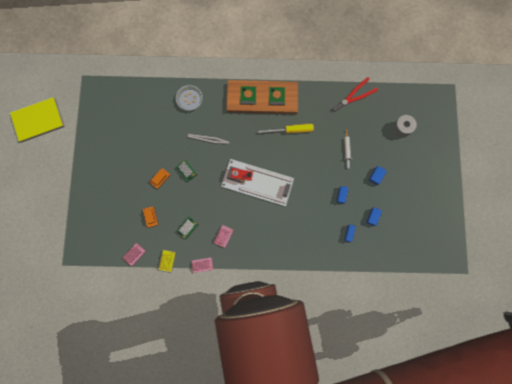

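View pics/scene0.png

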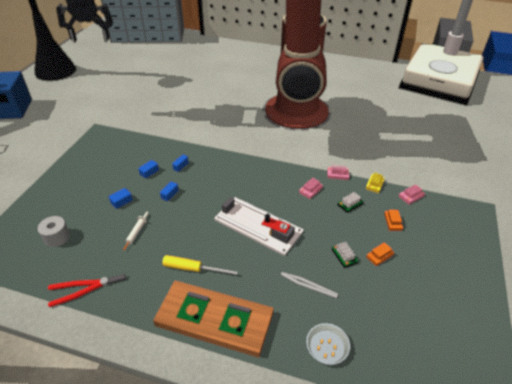

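Two modules (187,171), (187,228), blanks at (160,178), (150,217), four spacers on the right, carrier at (258,182) with its red keeper end at the left (+y). Coarse positions next.

```bash
cat > h.py <<'E'
from plant import manip
import cv2,numpy as np
def grab(n,save=None):
    f=manip.grab_frame(n)
    if save: cv2.imwrite(f"pics/{save}.png",f["frame"])
    return f
def ray(f,p,z):
    "pixel(s) -> world point on plane z"
    p=np.atleast_2d(p).astype(float)
    d=np.c_[p,np.ones(len(p))]@np.linalg.inv(f["mtx"]).T@f["R"]
    c=-f["R"].T@f["t"]
    return c+d*((z-c[2])/d[:,2])[:,None]
def proj(f,X):
    c=np.atleast_2d(X)@f["R"].T+f["t"];q=c@f["mtx"].T;return q[:,:2]/q[:,2:]
HSV=dict(blue=((105,120,60),(130,255,255)),orange=((6,190,120),(16,255,255)),green=((45,80,20),(85,255,255)),red=((0,170,90),(5,255,255)))
def mask(f,c):
    h=cv2.cvtColor(f["frame"],cv2.COLOR_BGR2HSV);return cv2.inRange(h,HSV[c][0],HSV[c][1])
def blobs(f,c,amin=20):
    m=mask(f,c)
    cs,_=cv2.findContours(m,cv2.RETR_EXTERNAL,cv2.CHAIN_APPROX_NONE)
    return [k for k in cs if cv2.contourArea(k)>=amin]
def rect(f,k,z):
    "contour back-projected to plane z -> centre, (long,short) mm, angle of long side deg (world)"
    P=(ray(f,k[:,0,:],z)[:,:2]*1000).astype(np.float32)
    b=cv2.boxPoints(cv2.minAreaRect(P));e=[b[1]-b[0],b[2]-b[1]]
    e.sort(key=lambda v:-np.hypot(*v))
    a=np.degrees(np.arctan2(e[0][1],e[0][0]))%180
    return b.mean(0).round(1),[round(float(np.hypot(*v)),1) for v in e],round(float(a),1)
E
python3 - <<'E'
from h import *
f=grab("top")
for c,z in(("blue",.026),("orange",.02),("green",.012),("red",.04)):
    for k in blobs(f,c,12): print(c,k[:,0].mean(0).round(),*rect(f,k,z))
cv2.imwrite("pics/c1.png",cv2.resize(f["frame"][145:215,215:305],None,fx=8,fy=8,interpolation=cv2.INTER_CUBIC)[:600,:800])
w=grab("wrist","w0");print(w["mtx"][0,0],(-w["R"].T@w["t"]).round(3),w["R"].round(2).tolist())
E
```

```text
blue [350. 233.] [ 387.5 -247.4] [49.7, 21.3] 166.5
blue [374. 216.] [ 438.2 -320.1] [50.6, 29.8] 157.1
blue [342. 194.] [ 502.1 -226.8] [50.5, 25.1] 168.1
blue [377. 175.] [ 564.2 -334.4] [52.4, 32.4] 149.9
orange [150. 217.] [422.8 344.1] [54.6, 29.6] 16.5
orange [159. 178.] [540.1 323.4] [54.1, 29.9] 142.7
green [188. 178.] [545.1 236.8] [27.4, 14.1] 99.7
green [276.  94.] [820.1 -26.7] [44.0, 41.2] 0.9
green [248.  94.] [819.5  63.5] [47.0, 44.3] 1.5
red [241. 176.] [553.5  77.4] [57.1, 24.9] 84.9
red [360.  92.] [ 821.  -284.5] [96.6, 47.3] 129.0
322.55136849405494 [ 0.264 -0.57   0.372] [[0.32, -0.95, -0.0], [-0.91, -0.31, 0.27], [-0.25, -0.08, -0.96]]
```

View pics/c1.png

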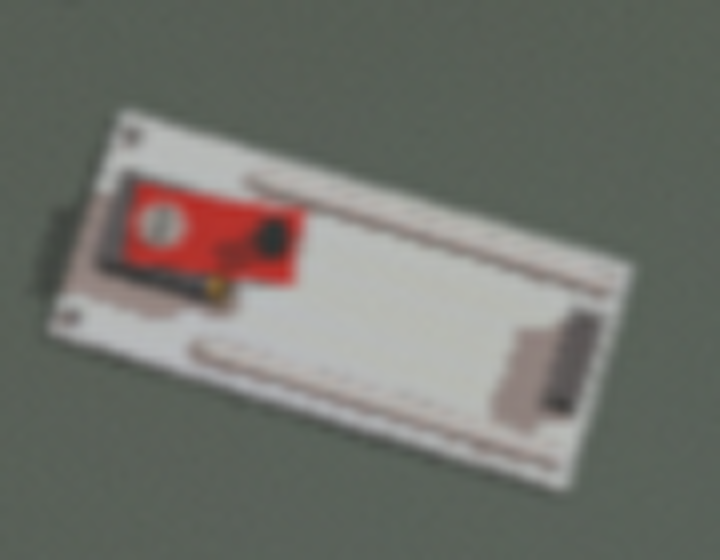

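Keeper stands a few degrees open towards +x; dark stop at crop (572,360). Sizes hint that the spacer at (502,-227) is the 24 mm one. Moving over the carrier for a close look.

Request:
play_rows([
  [[0.0236,0.0408,-0.002,0,0,3.9,1],[0.0236,0.0408,-0.002,0,0,3.9,1],[0.0236,0.0408,-0.002,0,0,3.9,1],[0.0236,0.0408,-0.002,0,0,3.9,1],[0.0236,0.0408,-0.002,0,0,3.9,1],[0.0236,0.0408,-0.002,0,0,3.9,1],[0.0236,0.0408,-0.002,0,0,3.9,1]],
])

```text
time: 0.9
tool_pos: [0.3663, -0.3045, 0.2171]
tool_rot: [0.0, 0.92, 0.392, 0.0]
contact_force: [0.2, 0.0, -0.5]
gripper_width: 0.998
grasp_force: 0.0
```

Request:
play_rows([
  [[0.0236,0.0408,-0.002,0,0,3.9,1],[0.0236,0.0408,-0.002,0,0,3.9,1],[0.0236,0.0408,-0.002,0,0,3.9,1],[0.0236,0.0408,-0.002,0,0,3.9,1],[0.0236,0.0408,-0.002,0,0,3.9,1],[0.0236,0.0408,-0.002,0,0,3.9,1],[0.0236,0.0408,-0.002,0,0,3.9,1],[0,0,0,0,0,0,1],[0,0,0,0,0,0,1]],
])

```text
time: 1.8
tool_pos: [0.531, -0.0197, 0.2028]
tool_rot: [-0.0, 0.802, 0.598, -0.001]
contact_force: [-0.1, -0.7, 0.0]
gripper_width: 1.001
grasp_force: 0.0
```

```bash
python3 - <<'E'
from h import *
s=manip.state();print(s["time"],s["tool_pos"],s["tool_rot"],s["contact_force"])
f=grab("wrist","w1")
print((-f["R"].T@f["t"]).round(3))
h=cv2.cvtColor(f["frame"],cv2.COLOR_BGR2HSV)
m=cv2.inRange(h,(0,0,120),(180,60,255))
m=cv2.morphologyEx(m,cv2.MORPH_CLOSE,np.ones((15,15)))
cs,_=cv2.findContours(m,cv2.RETR_EXTERNAL,cv2.CHAIN_APPROX_NONE)
for k in cs:
    if cv2.contourArea(k)>2000: print("white",k[:,0].mean(0),*rect(f,k,.006))
for c,z in(("red",.04),("green",.012),("orange",.02)):
    for k in blobs(f,c,60): print(c,k[:,0].mean(0).round(),*rect(f,k,z))
E
```

```text
1.8 [ 0.53099025 -0.01974377  0.2028377 ] [-2.54004952e-04  8.01532330e-01  5.97951163e-01 -5.15563582e-04] [-0.05330077 -0.74909852  0.01848247]
[0.55  0.046 0.344]
white [ 21.63852243 234.30079156] [271.9 -26.6] [189.8, 84.1] 61.5
white [307.88383234 175.7011976 ] [587.6 -98.1] [495.1, 333.2] 126.1
red [247.  59.] [552.   77.3] [62.7, 29.0] 81.5
```

View pics/w1.png

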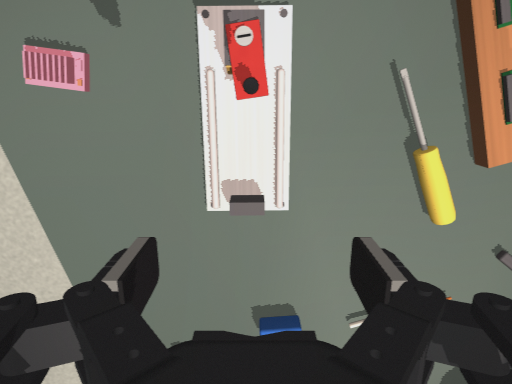

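Wrist view: carrier plate corners near (197,6), (293,5), (289,210), (207,211); keeper knob at (251,86), pivot screw (244,35), stop at (247,205). Fit the quad.

```bash
python3 - <<'E'
from h import *
f=grab("wrist")
h=cv2.cvtColor(f["frame"],cv2.COLOR_BGR2HSV)
m=cv2.inRange(h,(0,0,110),(180,70,255));r=np.zeros_like(m);r[0:225,170:320]=1;m*=r
cs,_=cv2.findContours(m,cv2.RETR_EXTERNAL,cv2.CHAIN_APPROX_NONE)
k=cv2.convexHull(max(cs,key=cv2.contourArea))
c,s,a=rect(f,k,.008);print("plate",c,s,a)
h2=h.astype(int)
mk=cv2.inRange(h,(0,0,0),(180,255,45));r[:]=0;r[70:105,225:275]=1;kb=np.argwhere(mk*r)[:,::-1]
print("knob px",kb.mean(0),len(kb),"world@.055",ray(f,kb.mean(0),.055)*1000)
print("knob from px",ray(f,[251,84],.06)*1000,"pivot",ray(f,[244,35],.04)*1000)
th=np.radians(a if a<90 else a-180)
ey=np.array([np.cos(th),np.sin(th)]);ex=np.array([ey[1],-ey[0]])
print("ey",ey,"ex",ex)
for n,y in(("stop",-84),("p1",-66),("p2",-30),("p3",4),("bay",30),("pivot",70)):print(n,(c+ey*y).round(1))
E
```

```text
plate [531.8  23.8] [224.2, 166.8] 73.4
knob px [249.86666667  85.48571429] 105 world@.055 [[548.6377644   54.66862018  55.        ]]
knob from px [[549.91584821  55.36618638  60.        ]] pivot [[555.81364868  96.61257998  40.        ]]
ey [0.28568837 0.95832257] ex [ 0.95832257 -0.28568837]
stop [507.8 -56.7]
p1 [512.9 -39.4]
p2 [523.2  -4.9]
p3 [532.9  27.6]
bay [540.4  52.5]
pivot [551.8  90.9]
```

```bash
python3 - <<'E'
from h import *
f=cv2.imread("pics/w1.png");g=grab("wrist");g["frame"]=f
h=cv2.cvtColor(f,cv2.COLOR_BGR2HSV);print(h[150,190],h[150,245],h[208,215],h[100,310])
for lo in(150,180):
    m=cv2.inRange(h,(0,0,lo),(180,70,255));r=np.zeros_like(m);r[0:225,170:320]=1;m*=r
    cs,_=cv2.findContours(m,cv2.RETR_EXTERNAL,cv2.CHAIN_APPROX_NONE)
    k=cv2.convexHull(max(cs,key=cv2.contourArea))
    c,s,a=rect(g,k,.008);print("plate",c,s,a)
    th=np.radians(a);ey=np.array([np.cos(th),np.sin(th)])
    for n,y in(("stop",-84),("p1",-66),("pivot",70)):print(n,(c+ey*y).round(1))
E
```

```text
[ 52  23 120] [ 25   7 233] [ 11  18 225] [ 55  23 122]
plate [536.   28.2] [203.6, 91.1] 73.7
stop [512.4 -52.4]
p1 [517.5 -35.1]
pivot [555.6  95.4]
plate [536.   28.4] [203.1, 90.3] 73.9
stop [512.7 -52.3]
p1 [517.7 -35. ]
pivot [555.4  95.7]
```

Plate measures 203.6 x 91 mm (true 204 x 90): centre (536, 28.3), y axis at 73.8°; pivot agrees within 1 mm, keeper at about 0.14 rad. Straddle the knob.

Request:
play_rows([
  [[0.0095,0.0376,0,0,0,4.2,0.28],[0.0095,0.0376,0,0,0,4.2,0.28],[0,0,-0.03,0,0,0,0.28],[0,0,-0.03,0,0,0,0.28],[0,0,-0.03,0,0,0,0.28],[0,0,-0.024,0,0,0,0.28],[0,0,-0.02,0,0,0,0.28],[0,0,-0.021,0,0,0,0.28]],
])

```text
time: 2.75
tool_pos: [0.5499, 0.0529, 0.0476]
tool_rot: [0.0, 0.757, 0.653, 0.0]
contact_force: [0.7, 0.4, 0.4]
gripper_width: 0.282
grasp_force: 0.0
```

Request:
play_rows([
  [[0.006,-0.0004,0,0,0,8.2,0.28],[0.006,0.0004,0,0,0,8.2,0.28],[0.0059,0.0013,0,0,0,8.2,0.28],[0.0056,0.0021,0,0,0,8.2,0.28],[0.0053,0.0029,0,0,0,8.2,0.28],[0.0048,0.0036,0,0,0,8.2,0.28],[0.0042,0.0043,0,0,0,8.2,0.28]],
])

```text
time: 3.45
tool_pos: [0.5871, 0.0663, 0.0477]
tool_rot: [-0.001, 0.348, 0.938, -0.001]
contact_force: [-0.1, -3.8, -0.5]
gripper_width: 0.281
grasp_force: 1.2
```

Request:
play_rows([
  [[0.0036,0.0048,0,0,0,8.2,0.28],[0.0029,0.0053,0,0,0,8.2,0.28],[0.0021,0.0056,0,0,0,8.2,0.28],[0.0013,0.0059,0,0,0,8.2,0.28],[0.0004,0.006,0,0,0,8.2,0.28],[-0.0005,0.006,0,0,0,8.2,0.28],[0,0,0,0,0,0,0.28],[0.0003,-0.003,0,0,0,0,0.28]],
])

```text
time: 4.25
tool_pos: [0.5979, 0.0984, 0.0485]
tool_rot: [-0.0, -0.07, 0.998, 0.0]
contact_force: [0.2, 0.5, -0.6]
gripper_width: 0.281
grasp_force: 0.0
```

Request:
play_rows([
  [[0,0,0.03,0,0,0,0.28],[0,0,0.04,0,0,0,0.6],[0,0,0.05,0,0,-8,1],[0,0.02,0.03,0,0,-8,1],[0,0.02,0,0,0,-8,1],[0,0,0,0,0,0,1]],
])

```text
time: 4.85
tool_pos: [0.5985, 0.1402, 0.2004]
tool_rot: [0.001, 0.137, 0.991, 0.001]
contact_force: [0.4, -1.2, 0.1]
gripper_width: 0.999
grasp_force: 0.0
```

```bash
python3 - <<'E'
from h import *
s=manip.state();print(s["time"],s["tool_pos"],s["joint_pos"])
f=grab("wrist","w2")
g=grab("top")
for c,z in(("red",.04),("green",.012),("orange",.02),("blue",.026)):
    for k in blobs(g,c,12): print("top",c,k[:,0].mean(0).round(),*rect(g,k,z))
    for k in blobs(f,c,60): print(c,k[:,0].mean(0).round(),*rect(f,k,z))
E
```

```text
4.85 [0.5985228  0.14024642 0.20041063] [ 1.08809880e-01  4.70198966e-02  1.67080853e+00  7.96976820e-04
  1.42064310e+00 -1.18689556e+00]
top red [238. 166.] [576.7  86.4] [58.6, 8.8] 178.2
top red [360.  92.] [ 821.8 -282.9] [95.2, 47.4] 127.1
red [203. 160.] [574.7  97.2] [62.9, 29.0] 178.7
top green [276.  94.] [820.1 -26.7] [44.0, 41.2] 0.9
top green [248.  94.] [819.4  65. ] [47.0, 41.2] 1.5
green [350. 104.] [566.3 247.2] [58.3, 36.1] 39.7
top orange [150. 217.] [422.7 344.1] [54.8, 29.9] 16.1
top orange [159. 178.] [539.8 323. ] [54.2, 30.3] 142.9
top blue [350. 233.] [ 387.5 -247.4] [49.7, 21.3] 166.5
top blue [374. 216.] [ 438.3 -320. ] [50.7, 29.7] 158.1
top blue [342. 194.] [ 502.1 -226.8] [50.5, 25.1] 168.1
top blue [378. 175.] [ 564.6 -334.1] [51.1, 33.2] 152.6
```

View pics/w2.png

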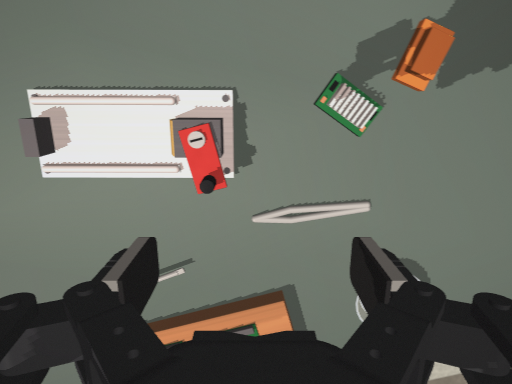

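Keeper is open (~1.85 rad); module A reads 58.3 x 36.1 mm at (566.3, 247.2), long side 39.7°. Grasp it across its 40 mm side.

Request:
play_rows([
  [[-0.008,0.0268,-0.025,0,0,-8.58,1],[-0.008,0.0268,-0.025,0,0,-8.58,1],[-0.008,0.0267,-0.025,0,0,-8.58,1],[-0.008,0.0267,-0.025,0,0,-8.58,1],[0,0,-0.03,0,0,-0.3,1],[0,0,-0.03,0,0,0,1],[0,0,-0.0295,0,0,0,1],[0,0,0,0,0,0,0.7]],
])

```text
time: 5.75
tool_pos: [0.5609, 0.2437, 0.0023]
tool_rot: [-0.005, 0.425, 0.905, -0.004]
contact_force: [-1.0, -1.1, -0.3]
gripper_width: 0.857
grasp_force: 0.0
```

Request:
play_rows([
  [[0,0,0,0,0,0,0.3],[0,0,0,0,0,0,0.3],[0,0,0,0,0,0,0.3],[0,0,0,0,0,0,0.3],[0,0,0,0,0,0,0.3]],
])

```text
time: 6.25
tool_pos: [0.5677, 0.2466, 0.0112]
tool_rot: [0.002, 0.425, 0.905, 0.001]
contact_force: [0.1, -0.9, 7.2]
gripper_width: 0.446
grasp_force: 62.7
```

Request:
play_rows([
  [[0,0,0.015,0,0,0,0.3],[0,0,0.03,0,0,0,0.3],[0,0,0.03,0,0,0,0.3],[-0.007,-0.0397,0,0,0,-7.99,0.3],[-0.007,-0.0397,0,0,0,-7.99,0.3],[-0.007,-0.0397,0,0,0,-7.99,0.3],[-0.007,-0.0397,0,0,0,-7.99,0.3],[-0.007,-0.0397,0,0,0,-7.99,0.3],[-0.007,-0.0397,0,0,0,-7.99,0.3],[-0.007,-0.0396,0,0,0,-7.96,0.3]],
])

```text
time: 7.25
tool_pos: [0.5163, -0.0328, 0.0846]
tool_rot: [0.0, 0.801, 0.598, 0.0]
contact_force: [0.8, 0.4, -0.6]
gripper_width: 0.452
grasp_force: 61.9
```

Request:
play_rows([
  [[0,0,0,0,0,0,0.3],[0,0,-0.01,0,0,0,0.3],[0,0,0,0,0,0,0.3]],
])

```text
time: 7.55
tool_pos: [0.5158, -0.0305, 0.0723]
tool_rot: [-0.001, 0.799, 0.601, -0.001]
contact_force: [0.2, -0.1, -0.1]
gripper_width: 0.453
grasp_force: 61.8
```

```bash
python3 - <<'E'
from h import *
s=manip.state();print(s["time"],s["tool_pos"],s["tool_rot"],s["joint_pos"])
f=grab("wrist","w3");g=grab("scene")
for c,z in(("red",.04),("green",.012),("orange",.02),("blue",.026)):
    for k in blobs(f,c,60): print(c,k[:,0].mean(0).round(),*rect(f,k,z))
E
```

```text
7.55 [ 0.5158177  -0.0304808   0.07234794] [-1.16868138e-03  7.99203586e-01  6.01058829e-01 -7.38759849e-04] [-2.03359642e-01 -4.82863230e-02  1.99336340e+00  4.69584346e-04
  1.19924598e+00  7.76135559e-02]
green [253. 214.] [511.8 -40.1] [81.5, 19.3] 164.0
```

View pics/w3.png

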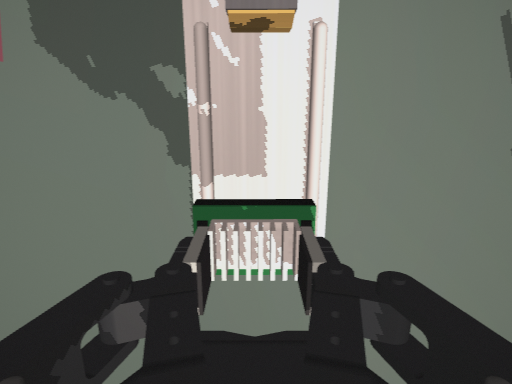

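Module held squarely, green front edge at cols 193–316, rails at cols ~205 and ~318. Check lateral offset numerically.

```bash
python3 - <<'E'
from h import *
s=manip.state();f=grab("wrist")
th=np.radians(73.8);ey=np.array([np.cos(th),np.sin(th)]);ex=np.array([ey[1],-ey[0]]);C=np.array([536,28.3])
k=blobs(f,"green",60)[0];k=k[k[:,0,1]<225]
P=ray(f,k[:,0],s["tool_pos"][2]-.011+.012)[:,:2]*1000
q=np.c_[(P-C)@ex,(P-C)@ey];print("module x",q[:,0].min(),q[:,0].max(),"front y",q[:,1].max())
t=s["tool_pos"][:2]*1000-C;print("tcp",t@ex,t@ey)
h=cv2.cvtColor(f["frame"],cv2.COLOR_BGR2HSV)
m=cv2.inRange(h,(0,0,150),(180,90,255))
for r in(60,120,180):
    c=np.flatnonzero(m[r,150:360])+150
    P=ray(f,[[c.min(),r],[c.max(),r]],.008)[:,:2]*1000;print(r,((P-C)@ex).round(1))
r=[]
E
```

```text
module x -31.779073761829707 24.935824101227922 front y -41.41260336826141
tcp -2.4498891509989393 -61.66031766321953
60 [-44.9  44.4]
120 [-45.   44.3]
180 [-45.   44.2]
```

Request:
play_rows([
  [[0.0027,-0.0008,-0.01,0,0,0,0.3],[0,0,-0.016,0,0,0,0.3],[0,0,-0.014,0,0,0,0.3],[0,0,-0.006,0,0,0,0.3],[0,0,-0.004,0,0,0,0.3],[0,0,-0.002,0,0,0,0.3],[0,0,0,0,0,0,0.3]],
])

```text
time: 8.4
tool_pos: [0.5198, -0.0323, 0.0219]
tool_rot: [0.0, 0.8, 0.6, 0.0]
contact_force: [0.3, -0.3, 0.5]
gripper_width: 0.45
grasp_force: 61.8
```

Request:
play_rows([
  [[0,0,-0.0015,0,0,0,0.3],[-0.0003,-0.001,-0.001,0,0,0,0.3],[-0.0003,-0.001,0,0,0,0,0.3],[-0.0003,-0.001,0,0,0,0,0.3],[0,0,0,0,0,0,0.3]],
])

```text
time: 8.9
tool_pos: [0.519, -0.0349, 0.0195]
tool_rot: [-0.0, 0.8, 0.6, 0.001]
contact_force: [0.6, 3.7, -0.2]
gripper_width: 0.449
grasp_force: 61.9
```

Request:
play_rows([
  [[-0.0003,-0.001,-0.001,0,0,0,0.3],[0,0,0,0,0,0,0.3],[0,0,0,0,0,0,0.8],[0,0,0,0,0,0,0.8],[0,0,0,0,0,0,0.8]],
])

```text
time: 9.4
tool_pos: [0.5184, -0.0367, 0.0183]
tool_rot: [0.0, 0.8, 0.6, -0.0]
contact_force: [-0.0, -0.3, 0.7]
gripper_width: 0.794
grasp_force: 0.0
```

Request:
play_rows([
  [[0,0,0.02,0,0,0,0.8],[0,0,0.04,0,0,0,1],[-0.015,0.034,0.02,0,0,0,1],[-0.015,0.034,0.02,0,0,0,1],[-0.015,0.034,0.02,0,0,0,1],[-0.015,0.034,0.02,0,0,0,1],[-0.015,0.034,0.02,0,0,0,1],[-0.015,0.034,0.02,0,0,0,1],[0,0,0,0,0,0,1],[0,0,0,0,0,0,1]],
])

```text
time: 10.4
tool_pos: [0.4285, 0.1678, 0.1986]
tool_rot: [0.001, 0.799, 0.601, 0.0]
contact_force: [-0.0, -0.1, -0.2]
gripper_width: 0.996
grasp_force: 0.0
```

```bash
cat >> h.py <<'E'
th=np.radians(73.8);ey=np.array([np.cos(th),np.sin(th)]);ex=np.array([ey[1],-ey[0]]);C=np.array([536,28.3])
def car(p): p=np.asarray(p)[:2]-C;return np.round([p@ex,p@ey],1)
def yaw(s):
    q=s["tool_rot"];return round(float(np.degrees(2*np.arctan2(q[2],q[1])))-90,1)
def look(n="wrist",save=None,amin=60):
    s=manip.state();print(s["time"],"tcp",(s["tool_pos"]*1000).round(1),"yaw",yaw(s),"car",car(s["tool_pos"]*1000),"j6",s["joint_pos"][5].round(2))
    f=grab(n,save)
    for c,z in(("red",.04),("green",.012),("orange",.012),("blue",.026)):
        for k in blobs(f,c,amin):
            r=rect(f,k,z);print(c,k[:,0].mean(0).round(),*r,"car",car(r[0]))
    return f
E
python3 -c "
from h import *
look(save='w4')"
```

```text
10.4 tcp [428.5 167.8 198.6] yaw -16.1 car [-142.1  104. ] j6 0.49
red [418. 197.] [573.8  98. ] [62.8, 29.6] 178.4 car [16.9 77.5]
green [355. 308.] [495.8 -30.3] [37.4, 11.4] 76.4 car [-22.3 -67.5]
green [200. 109.] [392.7 236.6] [57.8, 36.0] 142.9 car [-195.7  160. ]
```

View pics/w4.png

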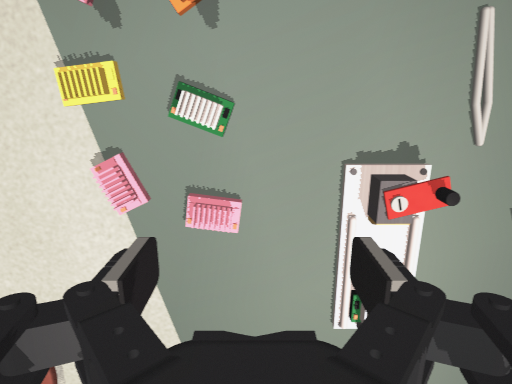

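Module B at (392.7, 236.6), 57.8 x 36.0 mm, long side 142.9°; module A sits in the channel next to the stop (355,308).

Request:
play_rows([
  [[-0.0179,0.0344,-0.03,0,0,-7,1],[-0.0179,0.0344,-0.03,0,0,-7,1],[0,0,-0.04,0,0,-7,1],[0,0,-0.03,0,0,0,1],[0,0,-0.03,0,0,0,1],[0,0,-0.018,0,0,0,1],[0,0,-0.0094,0,0,0,1],[0,0,0,0,0,0,0.7],[0,0,0,0,0,0,0.3],[0,0,0,0,0,0,0.3]],
])

```text
time: 11.45
tool_pos: [0.3939, 0.2367, 0.0122]
tool_rot: [0.0, 0.896, 0.444, 0.001]
contact_force: [0.2, 0.2, 0.4]
gripper_width: 0.516
grasp_force: 0.0
```

Request:
play_rows([
  [[0,0,0,0,0,0,0.3],[0,0,0,0,0,0,0.3],[0,0,0,0,0,0,0.3]],
])

```text
time: 11.75
tool_pos: [0.3942, 0.237, 0.0126]
tool_rot: [0.0, 0.896, 0.445, 0.002]
contact_force: [-0.1, -0.8, 6.5]
gripper_width: 0.453
grasp_force: 61.8
```

Request:
play_rows([
  [[0,0,0.015,0,0,0,0.3],[0,0,0.03,0,0,0,0.3],[0,0,0.02,0,0,0,0.3],[0.0194,-0.0334,0,0,0,3,0.3],[0.0194,-0.0334,0,0,0,3,0.3],[0.0194,-0.0334,0,0,0,3,0.3],[0.0194,-0.0334,0,0,0,3,0.3],[0.0194,-0.0334,0,0,0,3,0.3],[0.0194,-0.0334,0,0,0,3,0.3],[0.0193,-0.0336,0,0,0,3,0.3]],
])

```text
time: 12.75
tool_pos: [0.5285, 0.0012, 0.0756]
tool_rot: [-0.0, 0.799, 0.601, -0.0]
contact_force: [0.0, 0.9, -0.5]
gripper_width: 0.451
grasp_force: 61.0
```

Request:
play_rows([
  [[0,0,-0.01,0,0,0,0.3],[0,0,-0.01,0,0,0,0.3],[0,0,0,0,0,0,0.3]],
])

```text
time: 13.05
tool_pos: [0.5256, 0.0036, 0.0531]
tool_rot: [-0.002, 0.8, 0.601, -0.002]
contact_force: [0.3, 0.3, -1.0]
gripper_width: 0.447
grasp_force: 61.0
```

```bash
cat >> h.py <<'E'
def held(zoff=.012-.011,rmax=225,c="green"):
    s=manip.state();f=grab("wrist");k=max(blobs(f,c,60),key=cv2.contourArea);k=k[k[:,0,1]<rmax]
    P=ray(f,k[:,0],s["tool_pos"][2]+zoff)[:,:2]*1000;q=np.array([car(p) for p in P])
    print("held x",q[:,0].min(),q[:,0].max(),"mid",(q[:,0].min()+q[:,0].max())/2,"front y",q[:,1].max())
E
python3 -c "
from h import *
look(save='w5');held()"
```

```text
13.05 tcp [525.6   3.6  53.1] yaw -16.2 car [ -3.  -26.6] j6 0.15
red [301.  25.] [574.9  95.3] [63.0, 27.9] 177.5 car [18.7 75.2]
green [220. 286.] [490.5 -37.2] [21.2, 7.0] 75.1 car [-25.4 -75.6]
green [255. 215.] [523.8   1.1] [72.6, 15.5] 163.5 car [ -4.1 -29.5]
held x -31.3 24.6 mid -3.3499999999999996 front y -7.1
```

Request:
play_rows([
  [[0,0,0,0,0,0,0.3],[0,0,0,0,0,0,0.3]],
])

```text
time: 13.35
tool_pos: [0.5284, 0.0032, 0.0563]
tool_rot: [0.0, 0.799, 0.601, 0.0]
contact_force: [-0.1, 0.5, -0.3]
gripper_width: 0.456
grasp_force: 39.7
```

```bash
python3 -c "
from h import *
look(amin=99999);held()"
```

```text
13.35 tcp [528.4   3.2  56.3] yaw -16.1 car [ -0.3 -26.3] j6 0.15
held x -28.9 27.0 mid -0.9499999999999993 front y -7.2
```

Request:
play_rows([
  [[0.001,-0.0003,0,0,0,0,0.3],[0,0,0,0,0,0,0.3],[0,0,0,0,0,0,0.3]],
])

```text
time: 13.75
tool_pos: [0.5294, 0.0022, 0.056]
tool_rot: [0.0, 0.8, 0.6, 0.0]
contact_force: [-0.3, -1.1, -1.1]
gripper_width: 0.449
grasp_force: 66.0
```

```bash
python3 -c "
from h import *
look(save='w6',amin=99999);held()"
```

```text
13.75 tcp [529.4   2.2  56. ] yaw -16.2 car [  0.9 -26.9] j6 0.15
held x -27.8 28.1 mid 0.15000000000000036 front y -7.8
```

View pics/w6.png

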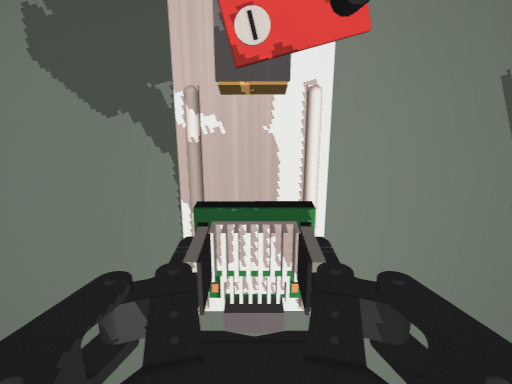

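Still held and centred (x mid ≈ 0.2 mm); grip recovered. Lower in front of module A.

Request:
play_rows([
  [[0,0,-0.012,0,0,0,0.3],[0,0,-0.01,0,0,0,0.3],[0,0,-0.006,0,0,0,0.3],[0,0,-0.004,0,0,0,0.3],[0,0,-0.002,0,0,0,0.3],[0,0,0,0,0,0,0.3],[0,0,0,0,0,0,0.3]],
])

```text
time: 14.55
tool_pos: [0.5296, 0.0022, 0.0222]
tool_rot: [0.0, 0.8, 0.6, 0.0]
contact_force: [0.5, 0.6, -0.3]
gripper_width: 0.448
grasp_force: 66.1
```

Request:
play_rows([
  [[0,0,-0.0015,0,0,0,0.3],[-0.0003,-0.001,0,0,0,0,0.3],[-0.0003,-0.001,0,0,0,0,0.3],[-0.0003,-0.001,0,0,0,0,0.3],[-0.0003,-0.001,0,0,0,0,0.3],[0,0,0,0,0,0,0.3]],
])

```text
time: 15.15
tool_pos: [0.5293, 0.0011, 0.0211]
tool_rot: [-0.002, 0.8, 0.6, 0.003]
contact_force: [3.4, 11.8, -1.5]
gripper_width: 0.446
grasp_force: 66.2
```

Request:
play_rows([
  [[0,0,-0.001,0,0,0,0.3],[0,0,0,0,0,0,0.8],[0,0,0,0,0,0,0.8],[0,0,0,0,0,0,0.8],[0,0,0.02,0,0,0,0.8],[0,0.01,0.04,0,0,0,1],[0,0.03,0.03,0,0,0,1],[0,0.03,0.02,0,0,0,1],[0,0.03,0.02,0,0,0,1],[0,0.03,0.01,0,0,0,1]],
])

```text
time: 16.15
tool_pos: [0.5291, 0.1289, 0.1619]
tool_rot: [0.001, 0.8, 0.6, 0.001]
contact_force: [0.8, 0.1, -0.5]
gripper_width: 0.999
grasp_force: 0.0
```

Request:
play_rows([
  [[-0.01,0.03,0.01,0,0,0,1],[-0.01,0.03,0.01,0,0,0,1],[-0.01,0.03,0.01,0,0,0,1],[-0.01,0.03,0,0,0,0,1],[0,0,0,0,0,0,1],[0,0,0,0,0,0,1]],
])

```text
time: 16.75
tool_pos: [0.4879, 0.2481, 0.1891]
tool_rot: [0.0, 0.799, 0.601, -0.0]
contact_force: [-0.0, -0.5, -0.3]
gripper_width: 0.998
grasp_force: 0.0
```

```bash
python3 -c "
from h import *
look(save='w7')"
```

```text
16.75 tcp [487.9 248.1 189.1] yaw -16.1 car [-107.5  197.7] j6 0.62
red [351. 294.] [547.   98.6] [31.7, 12.0] 101.5 car [-9.  70.6]
```

View pics/w7.png

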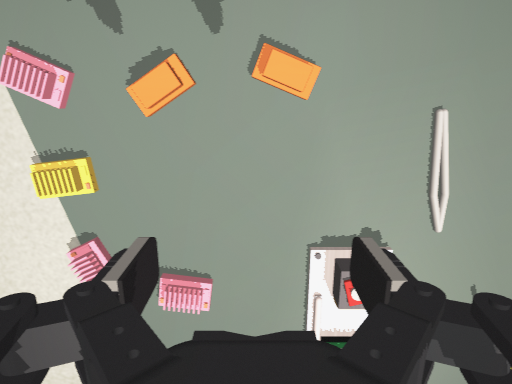

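Blanks at (160,85) and (287,72); widen the orange mask.

```bash
sed -i 's/orange=((6,190,120),(16,255,255))/orange=((6,150,90),(20,255,255))/' h.py; python3 -c "
from h import *
f=look();h=cv2.cvtColor(f['frame'],cv2.COLOR_BGR2HSV);print(h[72,287],h[85,160])
for k in blobs(f,'orange',60):
  print(rect(f,k,.012))
"
```

```text
16.8 tcp [488.1 247.6 189. ] yaw -16.2 car [-107.1  197.2] j6 0.62
red [350. 293.] [547.   99.1] [31.5, 11.5] 101.4 car [-9.2 71.1]
green [335. 343.] [519.5  14.8] [26.1, 8.6] 163.8 car [-12.1 -17.6]
orange [160.  85.] [423.7 347.9] [58.0, 32.5] 17.0 car [-197.   275.6]
orange [285.  70.] [540.5 327.2] [57.1, 31.9] 141.9 car [-79.1 288.3]
[ 17 162 246] [ 16 163 246]
(array([423.7, 347.9], dtype=float32), [58.0, 32.5], 17.0)
(array([540.5, 327.2], dtype=float32), [57.1, 31.9], 141.9)
```

Request:
play_rows([
  [[0.0262,0.0398,-0.02,0,0,-7.3,1],[0.0262,0.0398,-0.02,0,0,-7.3,1],[0,0,-0.04,0,0,-7.3,1],[0,0,-0.04,0,0,0,1],[0,0,-0.03,0,0,0,1],[0,0,-0.018,0,0,0,1],[0,0,-0.0095,0,0,0,1],[0,0,0,0,0,0,0.7],[0,0,0,0,0,0,0.3],[0,0,0,0,0,0,0.3]],
])

```text
time: 17.85
tool_pos: [0.5404, 0.3258, 0.0155]
tool_rot: [0.0, 0.899, 0.438, 0.002]
contact_force: [0.2, 0.3, 0.3]
gripper_width: 0.509
grasp_force: 0.0
```

Request:
play_rows([
  [[0,0,0,0,0,0,0.3],[0,0,0,0,0,0,0.3],[0,0,0,0,0,0,0.3]],
])

```text
time: 18.15
tool_pos: [0.5407, 0.3261, 0.0159]
tool_rot: [0.0, 0.899, 0.438, 0.002]
contact_force: [0.2, -0.9, 6.7]
gripper_width: 0.448
grasp_force: 60.9
```

Request:
play_rows([
  [[0,0,0.015,0,0,0,0.3],[0,0,0.03,0,0,0,0.3],[0,0,0.035,0,0,0,0.3],[0,-0.04,0,0,0,3.1,0.3],[0,-0.04,0,0,0,3.1,0.3],[0,-0.04,0,0,0,3.1,0.3],[0,-0.04,0,0,0,3.1,0.3],[0,-0.04,0,0,0,3.1,0.3],[0,-0.04,0,0,0,3.1,0.3],[-0.0008,-0.03,0,0,0,3.2,0.3]],
])

```text
time: 19.15
tool_pos: [0.5378, 0.0532, 0.0941]
tool_rot: [0.0, 0.8, 0.6, 0.0]
contact_force: [-0.2, -0.2, -0.2]
gripper_width: 0.447
grasp_force: 60.4
```

Request:
play_rows([
  [[-0.0007,-0.0204,0,0,0,0,0.3],[0,0,-0.015,0,0,0,0.3],[0,0,-0.015,0,0,0,0.3],[0,0,0,0,0,0,0.3],[0,0,0,0,0,0,0.3]],
])

```text
time: 19.65
tool_pos: [0.5363, 0.0359, 0.0619]
tool_rot: [-0.001, 0.8, 0.6, -0.001]
contact_force: [0.1, -0.3, -0.3]
gripper_width: 0.449
grasp_force: 60.4
```

```bash
python3 -c "
from h import *
look(save='w8',amin=99999);held(zoff=.012-.016,c='orange')"
```

```text
19.65 tcp [536.3  35.9  61.9] yaw -16.2 car [-1.8  7.4] j6 0.21
held x -30.2 26.3 mid -1.9499999999999993 front y 28.9
```

View pics/w8.png

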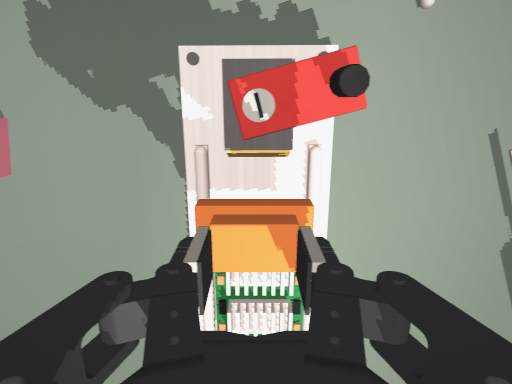

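Request:
play_rows([
  [[0.0017,-0.0005,0,0,0,0,0.3],[0,0,-0.012,0,0,0,0.3],[0,0,-0.01,0,0,0,0.3],[0,0,-0.006,0,0,0,0.3],[0,0,-0.004,0,0,0,0.3],[0,0,-0.003,0,0,0,0.3],[0,0,0,0,0,0,0.3],[0,0,0,0,0,0,0.3]],
])

```text
time: 20.55
tool_pos: [0.5392, 0.0343, 0.0284]
tool_rot: [0.0, 0.8, 0.6, 0.0]
contact_force: [0.7, 0.2, -0.8]
gripper_width: 0.449
grasp_force: 60.4
```

```bash
python3 -c "
from h import *
look(amin=99999)"
```

```text
20.55 tcp [539.2  34.3  28.4] yaw -16.3 car [1.4 6.7] j6 0.21
```

Inside the channel, free. Lower the rest and push toward the row.

Request:
play_rows([
  [[0,0,-0.002,0,0,0,0.3],[0,0,-0.0015,0,0,0,0.3],[-0.0003,-0.001,0,0,0,0,0.3],[-0.0003,-0.001,0,0,0,0,0.3],[-0.0003,-0.001,0,0,0,0,0.3],[0,0,0,0,0,0,0.3]],
])

```text
time: 21.2
tool_pos: [0.5382, 0.0315, 0.0248]
tool_rot: [-0.0, 0.8, 0.6, 0.0]
contact_force: [0.3, 1.7, -0.7]
gripper_width: 0.444
grasp_force: 60.3
```

Request:
play_rows([
  [[-0.0003,-0.001,0,0,0,0,0.3],[-0.0003,-0.001,-0.001,0,0,0,0.3],[0,0,0,0,0,0,0.3]],
])

```text
time: 21.5
tool_pos: [0.5383, 0.0312, 0.0245]
tool_rot: [-0.001, 0.8, 0.599, 0.002]
contact_force: [0.8, 9.7, 1.9]
gripper_width: 0.443
grasp_force: 60.6
```

Request:
play_rows([
  [[0,0.0005,0,0,0,0,0.8],[0,0,0,0,0,0,0.8],[0,0,0,0,0,0,0.8],[0,0,0.02,0,0,0,0.8],[0,0,0.04,0,0,0,1],[-0.006,-0.03,0.03,0,0,0,1],[-0.006,-0.04,0.02,0,0,0,1],[-0.006,-0.04,0.02,0,0,0,1],[-0.006,-0.04,0.01,0,0,0,1],[-0.006,-0.04,0.01,0,0,0,1]],
])

```text
time: 22.5
tool_pos: [0.5071, -0.1621, 0.1748]
tool_rot: [0.001, 0.8, 0.6, 0.0]
contact_force: [0.6, -0.2, 0.2]
gripper_width: 1.002
grasp_force: 0.0
```

Request:
play_rows([
  [[-0.006,-0.04,0.01,0,0,0,1],[-0.006,-0.04,0.01,0,0,0,1],[-0.006,-0.04,0.01,0,0,0,1],[0,-0.01,0,0,0,0,1],[0,0,0,0,0,0,1],[0,0,0,0,0,0,1]],
])

```text
time: 23.1
tool_pos: [0.4892, -0.2893, 0.2028]
tool_rot: [-0.001, 0.8, 0.6, -0.0]
contact_force: [0.7, 0.4, -0.2]
gripper_width: 1.003
grasp_force: 0.0
```

```bash
python3 -c "
from h import *
look(save='w9')
g=look('top',amin=12)
cv2.imwrite('pics/c2.png',cv2.resize(g['frame'][155:210,215:300],None,fx=8,fy=8,interpolation=cv2.INTER_CUBIC))"
```

```text
23.1 tcp [ 489.2 -289.3  202.8] yaw -16.3 car [  43.7 -318. ] j6 -0.38
blue [217. 205.] [ 439.2 -316.2] [48.9, 33.2] 158.3 car [   3.2 -357.8]
blue [334. 185.] [ 561.9 -331. ] [53.2, 34.3] 150.5 car [ 125.1 -337.8]
blue [147. 153.] [ 390.  -245.9] [53.5, 21.8] 165.6 car [ -63.7 -304. ]
blue [249. 101.] [ 501.5 -226.2] [49.0, 23.4] 168.2 car [  37.9 -254. ]
23.15 tcp [ 489.4 -288.8  202.8] yaw -16.2 car [  43.7 -317.5] j6 -0.38
red [236. 167.] [576.9  94.8] [58.4, 25.7] 178.2 car [20.7 75.3]
red [360.  92.] [ 821.8 -282.9] [95.2, 47.4] 127.1 car [ 361.3 -219.1]
green [272. 186.] [525.6 -18.6] [52.6, 9.2] 166.2 car [  3.1 -47.9]
green [276.  94.] [820.1 -26.7] [44.0, 41.2] 0.9 car [288.2  26.4]
green [248.  94.] [819.4  65. ] [47.0, 41.2] 1.5 car [261.9 114.3]
orange [150. 217.] [423.8 346. ] [57.5, 32.8] 17.5 car [-196.4  273.8]
orange [256. 181.] [540.6  30.7] [55.8, 30.8] 163.3 car [3.7 3.6]
orange [262.  96.] [814.8  20.1] [217.5, 100.1] 89.9 car [270.   69.9]
blue [342. 194.] [ 502.1 -226.8] [50.5, 25.1] 168.1 car [  38.6 -254.4]
blue [376. 173.] [ 568.  -328.8] [51.6, 19.8] 146.0 car [ 130.4 -334. ]
```

View pics/w9.png

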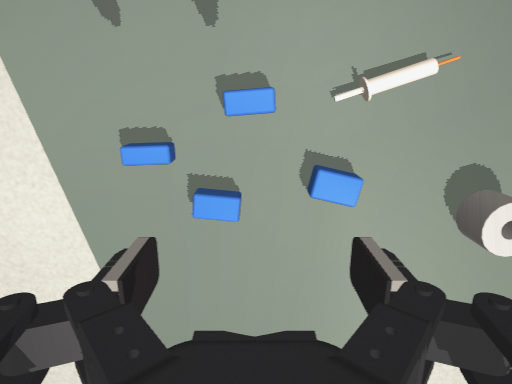

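View pics/c2.png

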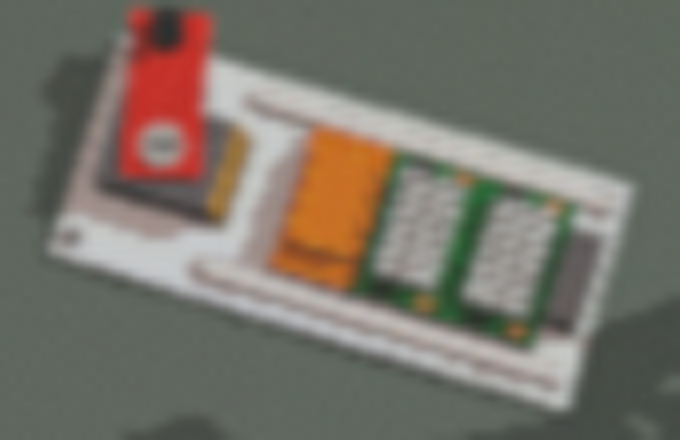

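Row is tight: stop, two modules, one blank. The spacer at (249,101) → (501.5, −226.2) looks like 24 mm; feel its thickness with the fingers first.

Request:
play_rows([
  [[0.0012,0.0063,-0.01,0,0,-8.58,0.7],[0.0012,0.0063,-0.01,0,0,-8.58,0.7],[0.0012,0.0063,-0.01,0,0,-8.58,0.7],[0.0012,0.0063,-0.01,0,0,-8.58,0.7],[0.0012,0.0063,-0.01,0,0,-8.58,0.7],[0.0012,0.0062,-0.01,0,0,-8.58,0.7],[0.0012,0.0062,-0.01,0,0,-8.58,0.7],[0.0012,0.0062,-0.01,0,0,-8.58,0.7],[0.0012,0.0062,-0.01,0,0,-8.58,0.7],[0.0012,0.0062,-0.01,0,0,-8.58,0.7]],
])

```text
time: 24.2
tool_pos: [0.5015, -0.2258, 0.1029]
tool_rot: [-0.0, 0.994, -0.107, -0.0]
contact_force: [0.8, 0.2, -0.0]
gripper_width: 0.697
grasp_force: 0.0
```

Request:
play_rows([
  [[0,0,-0.03,0,0,0,0.7],[0,0,-0.03,0,0,0,0.7],[0,0,-0.02,0,0,0,0.7],[0,0,-0.009,0,0,0,0.7],[0,0,0,0,0,0,0.1],[0,0,0,0,0,0,0.1],[0,0,0,0,0,0,0.1],[0,0,0,0,0,0,0.1],[0,0,0,0,0,0,0.1]],
])

```text
time: 25.1
tool_pos: [0.5028, -0.2283, 0.0164]
tool_rot: [0.001, 0.994, -0.105, 0.001]
contact_force: [0.4, 0.5, 5.4]
gripper_width: 0.258
grasp_force: 60.6
```

Reads 0.258 → 24 mm (40 mm read 0.447). Regrasp it along its length.

Request:
play_rows([
  [[0,0,0,0,0,0,0.6],[0,0,0,0,0,0,0.6],[0,0,0.02,0,0,0,0.8],[-0.0005,0.001,0.02,0,0,5,0.9],[0,0,0,0,0,8.5,0.9],[0,0,0,0,0,8.5,0.9],[0,0,0,0,0,8.5,0.9],[0,0,0,0,0,8.5,0.9],[0,0,0,0,0,8.5,0.9],[0,0,0,0,0,8.5,0.9]],
])

```text
time: 26.1
tool_pos: [0.5005, -0.2265, 0.0541]
tool_rot: [-0.0, 0.926, 0.377, -0.0]
contact_force: [-0.8, 0.3, -0.4]
gripper_width: 0.901
grasp_force: 0.0
```

Request:
play_rows([
  [[0,0,0,0,0,8.5,0.9],[0,0,0,0,0,8.5,0.9],[0,0,0,0,0,8.5,0.9],[0,0,0,0,0,8.5,0.9],[0,0,0,0,0,0,0.9],[0,0,0,0,0,0,0.9]],
])

```text
time: 26.7
tool_pos: [0.5007, -0.2266, 0.0543]
tool_rot: [-0.0, 0.779, 0.627, -0.0]
contact_force: [0.4, 0.3, -0.3]
gripper_width: 0.906
grasp_force: 0.0
```

```bash
python3 -c "
from h import *
look(save='w10')"
```

```text
26.7 tcp [ 500.7 -226.6   54.3] yaw -12.3 car [  37.2 -254.6] j6 -0.35
blue [415. 366.] [ 581.1 -346.6] [21.6, 6.2] 72.5 car [ 147.9 -347.4]
blue [185. 332.] [ 442.5 -291.1] [27.5, 14.2] 167.8 car [  -0.7 -332.8]
blue [345. 323.] [ 541.1 -304. ] [27.9, 5.7] 60.5 car [  97.6 -317.7]
blue [ 77. 273.] [ 391.6 -233.9] [52.8, 25.5] 23.7 car [ -65.5 -292.1]
blue [257. 217.] [ 502.2 -223.4] [48.4, 28.7] 167.8 car [  37.8 -251.1]
```

Request:
play_rows([
  [[0.0008,0,-0.015,0,0,0,0.9],[0,0,-0.013,0,0,0,0.9],[0,0,-0.01,0,0,0,0.9],[0,0,0,0,0,0,0.4],[0,0,0,0,0,0,0.4],[0,0,0,0,0,0,0.4],[0,0,0,0,0,0,0.4],[0,0,0,0,0,0,0.4]],
])

```text
time: 27.55
tool_pos: [0.5021, -0.2268, 0.0171]
tool_rot: [0.0, 0.778, 0.629, 0.0]
contact_force: [-0.3, 0.2, -0.6]
gripper_width: 0.561
grasp_force: 61.7
```

Request:
play_rows([
  [[0,0,0.015,0,0,0,0.4],[0,0,0.025,0,0,0,0.4],[0.0056,0.0359,0.025,0,0,-0.5,0.4],[0.0056,0.0359,0,0,0,-0.5,0.4],[0.0056,0.0359,0,0,0,-0.5,0.4],[0.0055,0.0359,0,0,0,-0.5,0.4],[0.0055,0.0359,0,0,0,-0.5,0.4],[0.0055,0.0359,0,0,0,-0.5,0.4],[0.0055,0.0359,0,0,0,-0.5,0.4],[0.0055,0.036,0,0,0,-0.6,0.4]],
])

```text
time: 28.55
tool_pos: [0.5467, 0.0621, 0.0833]
tool_rot: [0.001, 0.8, 0.6, 0.001]
contact_force: [0.3, -0.2, -0.0]
gripper_width: 0.558
grasp_force: 61.9
```

Request:
play_rows([
  [[0,0,0,0,0,0,0.4],[0,0,-0.008,0,0,0,0.4],[0,0,0,0,0,0,0.4],[0,0,0,0,0,0,0.4]],
])

```text
time: 28.95
tool_pos: [0.5456, 0.0596, 0.0733]
tool_rot: [-0.0, 0.8, 0.6, -0.0]
contact_force: [0.2, -1.1, -1.0]
gripper_width: 0.562
grasp_force: 61.9
```

```bash
python3 -c "
from h import *
look(save='w11');held(zoff=.026-.017,c='blue',rmax=999)"
```

```text
28.95 tcp [545.6  59.6  73.3] yaw -16.3 car [ 0.5 32.7] j6 0.26
red [292. 140.] [575.1  97.2] [62.5, 29.3] 178.5 car [18.3 77.1]
green [252. 309.] [524.1 -14.4] [59.3, 44.5] 163.8 car [  0.5 -44.3]
blue [254. 246.] [538.1  36.8] [68.4, 43.4] 163.8 car [-0.4  8.7]
held x -24.0 24.0 mid 0.0 front y 51.6
```

View pics/w11.png

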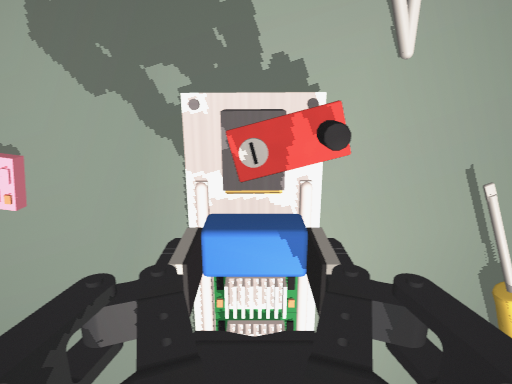

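Spacer held over the bay; its top face spans rows ~237–275. Check its thickness centre.

```bash
python3 -c "
from h import *
s=manip.state();f=grab('wrist');b=f['frame'][205:285,254].astype(int);print(b[::2].tolist())
for r in (234,236,238,274,276): print(r,car(ray(f,[254,r],s['tool_pos'][2]+.009)[0]*1000))
print(s['tool_pos'],car(s['tool_pos']*1000))"
```

```text
[[214, 219, 233], [214, 220, 233], [213, 220, 232], [214, 220, 233], [188, 183, 192], [120, 71, 40], [119, 70, 40], [120, 71, 41], [123, 73, 42], [123, 71, 40], [125, 74, 43], [126, 75, 43], [138, 80, 45], [181, 103, 56], [216, 123, 67], [234, 145, 81], [243, 160, 88], [244, 163, 91], [244, 164, 91], [244, 163, 91], [244, 165, 92], [244, 164, 92], [244, 165, 93], [244, 167, 94], [244, 167, 95], [244, 166, 95], [245, 166, 95], [244, 167, 95], [245, 167, 94], [244, 166, 94], [245, 166, 94], [245, 167, 94], [245, 167, 94], [244, 165, 93], [244, 167, 94], [235, 141, 77], [143, 150, 165], [219, 225, 237], [217, 224, 236], [208, 216, 230]]
234 [ 0.2 42.2]
236 [ 0.2 41.2]
238 [ 0.2 40.3]
274 [ 0.2 22.2]
276 [ 0.2 21.2]
[0.54606715 0.05962873 0.07369332] [ 0.9 32.9]
```

Request:
play_rows([
  [[0.0003,0.001,-0.01,0,0,0,0.4],[0,0,-0.01,0,0,0,0.4],[0,0,-0.005,0,0,0,0.4],[0,0,-0.004,0,0,0,0.4],[0,0,-0.003,0,0,0,0.4],[0,0,0,0,0,0,0.4]],
])

```text
time: 29.7
tool_pos: [0.5461, 0.0612, 0.0412]
tool_rot: [0.0, 0.8, 0.601, -0.001]
contact_force: [-0.6, -1.2, -0.2]
gripper_width: 0.564
grasp_force: 61.9
```

Request:
play_rows([
  [[0,0,-0.002,0,0,0,0.4],[0,0,-0.002,0,0,0,0.4],[0,0,-0.002,0,0,0,0.4],[0,0,0,0,0,0,0.4]],
])

```text
time: 30.1
tool_pos: [0.547, 0.0612, 0.0361]
tool_rot: [0.001, 0.8, 0.6, 0.0]
contact_force: [-0.8, -3.8, 2.3]
gripper_width: 0.563
grasp_force: 62.2
```

Jaw lead-in felt (−y 3.8 N). Continue down.

Request:
play_rows([
  [[0,0,-0.002,0,0,0,0.4],[0,0,-0.002,0,0,0,0.4],[0,0,-0.002,0,0,0,0.4],[0,0,0,0,0,0,0.4]],
])

```text
time: 30.5
tool_pos: [0.5466, 0.0619, 0.0293]
tool_rot: [-0.0, 0.8, 0.6, 0.0]
contact_force: [2.2, -1.5, -0.2]
gripper_width: 0.562
grasp_force: 62.0
```

Request:
play_rows([
  [[0,0,-0.002,0,0,0,0.4],[0,0,-0.002,0,0,0,0.4],[0,0,0,0,0,0,0.4]],
])

```text
time: 30.8
tool_pos: [0.5463, 0.0619, 0.0253]
tool_rot: [-0.0, 0.8, 0.6, 0.0]
contact_force: [1.7, -0.9, 1.3]
gripper_width: 0.562
grasp_force: 62.0
```

Request:
play_rows([
  [[0,0,-0.001,0,0,0,0.4],[0,0,-0.001,0,0,0,0.4],[0,0,-0.001,0,0,0,0.4],[0,0,0,0,0,0,0.4]],
])

```text
time: 31.2
tool_pos: [0.5465, 0.0619, 0.0243]
tool_rot: [-0.001, 0.8, 0.6, -0.0]
contact_force: [-4.0, -0.7, 13.0]
gripper_width: 0.562
grasp_force: 63.3
```

Bottomed at 13 N. Release and confirm by pressing on top with shut fingers.

Request:
play_rows([
  [[0,0,0.002,0,0,0,0.85],[0,0,0,0,0,0,0.85],[0,0,0,0,0,0,0.85],[0,0,0.02,0,0,0,0.85],[0,0,0.03,0,0,0,0.5],[0,0,0,0,0,0,0],[0,0,0,0,0,0,0],[0,0,0,0,0,0,0],[0,0,0,0,0,0,0],[0,0,0,0,0,0,0]],
])

```text
time: 32.2
tool_pos: [0.5456, 0.0616, 0.0734]
tool_rot: [-0.001, 0.8, 0.6, -0.001]
contact_force: [0.2, 0.3, 0.2]
gripper_width: -0.001
grasp_force: 0.0
```

Request:
play_rows([
  [[0,0,-0.02,0,0,0,0],[0,0,-0.01,0,0,0,0],[0,0,-0.005,0,0,0,0],[0,0,-0.003,0,0,0,0],[0,0,-0.002,0,0,0,0],[0,0,0,0,0,0,0]],
])

```text
time: 32.8
tool_pos: [0.5466, 0.0616, 0.0349]
tool_rot: [0.0, 0.8, 0.6, 0.0]
contact_force: [0.2, -0.5, -0.0]
gripper_width: -0.0
grasp_force: 0.0
```

Request:
play_rows([
  [[0,0,-0.0015,0,0,0,0],[0,0,-0.0015,0,0,0,0],[0,0,0,0,0,0,0]],
])

```text
time: 33.1
tool_pos: [0.5472, 0.0617, 0.034]
tool_rot: [0.0, 0.8, 0.6, 0.0]
contact_force: [-5.4, 0.7, 10.3]
gripper_width: -0.001
grasp_force: 5.2
```

Request:
play_rows([
  [[0,0,-0.0015,0,0,0,0],[0,0,0,0,0,0,0]],
])

```text
time: 33.3
tool_pos: [0.5473, 0.0618, 0.034]
tool_rot: [-0.0, 0.8, 0.601, -0.0]
contact_force: [-9.2, 0.7, 19.1]
gripper_width: -0.0
grasp_force: 9.5
```

Request:
play_rows([
  [[0,0,0.01,0,0,0,0],[0,0,0.03,0,0,0,0],[0,0,0.04,0,0,8.5,0.28],[0,0,0.04,0,0,8.5,0.28],[0,0,0,0,0,8.5,0.28],[0,0,0,0,0,8.5,0.28],[0,0,0,0,0,0,0.28],[0,0,0,0,0,0,0.28]],
])

```text
time: 34.1
tool_pos: [0.5463, 0.0616, 0.1501]
tool_rot: [-0.0, 0.59, 0.807, 0.0]
contact_force: [-0.8, -0.5, 0.6]
gripper_width: 0.277
grasp_force: 0.0
```

```bash
python3 -c "
from h import *
f=look(save='w12')
h=cv2.cvtColor(f['frame'],cv2.COLOR_BGR2HSV)
mk=cv2.inRange(h,(0,0,0),(180,255,45))
rc=cv2.boundingRect(cv2.dilate(mask(f,'red'),None));print(rc)
cs,_=cv2.findContours(mk,cv2.RETR_EXTERNAL,cv2.CHAIN_APPROX_NONE)
for k in cs:
  if cv2.contourArea(k)>30: c,r=cv2.minEnclosingCircle(k);print(np.round(c),round(r,1),car(ray(f,c,.06)[0]*1000),ray(f,c,.06)[0].round(4))
"
```

```text
34.1 tcp [546.3  61.6 150.1] yaw 17.6 car [ 0.6 34.9] j6 -0.33
red [304. 154.] [574.5  97.2] [62.4, 29.2] 178.4 car [17.7 76.9]
green [490. 324.] [821.  -11.5] [67.3, 24.0] 165.8 car [284.8  41.3]
green [501. 259.] [792.2  56.9] [59.2, 24.7] 119.7 car [238.   98.9]
green [209. 236.] [523.2 -19.4] [73.0, 58.7] 73.7 car [  1.  -49.4]
orange [235. 204.] [538.1  31.8] [58.6, 36.0] 163.4 car [1.  3.9]
blue [253. 180.] [545.8  61. ] [50.8, 26.6] 163.5 car [ 0.3 34.1]
(259, 123, 89, 61)
[381. 356.] 26.9 [175.1 -27.5] [ 0.6965 -0.0469  0.06  ]
[127. 355.] 26.8 [  -8.8 -150.8] [ 0.4854 -0.114   0.06  ]
[504. 330.] 6.5 [245.4  50.8] [0.7858 0.0086 0.06  ]
[256. 365.] 256.1 [ 89.9 -96.9] [ 0.5953 -0.0898  0.06  ]
[306. 240.] 7.6 [55.5 24.3] [0.5961 0.0361 0.06  ]
[202. 240.] 7.6 [-11.3 -20.5] [0.5194 0.0118 0.06  ]
[283. 264.] 38.6 [53.2 -2.9] [0.5863 0.0107 0.06  ]
[225. 264.] 38.1 [ 14.5 -28.3] [ 0.542  -0.0029  0.06  ]
[329. 164.] 8.3 [34.1 82.8] [0.5918 0.0984 0.06  ]
```

View pics/w12.png

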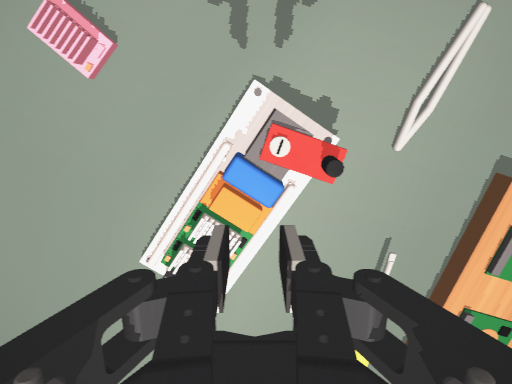

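Blue spacer sits low between blank and jaw; knob top at (333,166) → about (597, 95). Straddle and swing shut.

Request:
play_rows([
  [[0.0056,0.0037,-0.005,0,0,7.87,0.3],[0.0056,0.0037,-0.005,0,0,7.87,0.3],[0.0056,0.0037,-0.005,0,0,7.87,0.3],[0.0056,0.0037,-0.005,0,0,7.87,0.3],[0.0056,0.0037,-0.005,0,0,7.87,0.3],[0.0056,0.0037,-0.005,0,0,7.87,0.3],[0.0056,0.0037,-0.005,0,0,7.87,0.3],[0.0056,0.0037,-0.005,0,0,7.87,0.3],[0.0056,0.0037,-0.005,0,0,7.87,0.3],[0,0,0,0,0,0,0.3]],
])

```text
time: 35.15
tool_pos: [0.5965, 0.0952, 0.1039]
tool_rot: [-0.001, 0.013, 1.0, -0.0]
contact_force: [0.0, -0.3, -0.2]
gripper_width: 0.301
grasp_force: 0.0
```

```bash
python3 -c "
from h import *
f=look(amin=300)
h=cv2.cvtColor(f['frame'],cv2.COLOR_BGR2HSV)
mk=cv2.inRange(h,(0,0,0),(180,255,45))
cs,_=cv2.findContours(mk,cv2.RETR_EXTERNAL,cv2.CHAIN_APPROX_NONE)
for k in cs:
  if cv2.contourArea(k)>30: c,r=cv2.minEnclosingCircle(k);print(np.round(c),round(r,1),ray(f,c,.06)[0].round(4))
cv2.imwrite('pics/w13.png',f['frame'])"
```

```text
35.15 tcp [596.5  95.2 103.9] yaw 88.5 car [39.4 81.1] j6 -1.51
red [255. 171.] [574.7  96.8] [62.2, 28.8] 178.2 car [18.1 76.6]
green [85. 94.] [523.3 -19.1] [73.4, 59.4] 73.8 car [  1.  -49.1]
orange [161. 112.] [538.1  32. ] [59.3, 34.8] 163.6 car [1.  4.1]
blue [200. 124.] [545.6  60.6] [50.6, 25.1] 163.8 car [ 0.2 33.7]
[308. 242.] 9.9 [0.6167 0.1292 0.06  ]
[199. 242.] 10.3 [0.6149 0.0606 0.06  ]
[285. 266.] 40.6 [0.6331 0.1145 0.06  ]
[256. 365.] 256.1 [0.7098 0.0938 0.06  ]
[255. 209.] 14.0 [0.5936 0.0962 0.06  ]
[116. 139.] 7.1 [0.5491 0.0177 0.06  ]
[126.  67.] 8.2 [0.5106 0.0287 0.06  ]
[24. 62.] 12.0 [ 0.5064 -0.0264  0.06  ]
[72. 52.] 8.7 [5.026e-01 2.000e-04 6.000e-02]
```

Request:
play_rows([
  [[0,0,-0.025,0,0,0,0.28],[0,0,-0.02,0,0,0,0.28],[0,0,-0.011,0,0,0,0.28],[0,0,0,0,0,0,0.28],[-0.0006,-0.0059,0,0,0,-8.05,0.28],[-0.0014,-0.0057,0,0,0,-8.05,0.28],[-0.0022,-0.0055,0,0,0,-8.05,0.28],[-0.0029,-0.0051,0,0,0,-8.05,0.28],[-0.0036,-0.0047,0,0,0,-8.05,0.28],[-0.0042,-0.0041,0,0,0,-8.05,0.28]],
])

```text
time: 36.2
tool_pos: [0.5828, 0.0642, 0.0507]
tool_rot: [0.001, 0.423, 0.906, 0.001]
contact_force: [0.9, 1.6, -0.4]
gripper_width: 0.281
grasp_force: 0.9
```

Request:
play_rows([
  [[-0.0048,-0.0035,0,0,0,-8.05,0.28],[-0.0052,-0.0028,0,0,0,-8.05,0.28],[-0.0055,-0.002,0,0,0,-8.05,0.28],[-0.0058,-0.0012,0,0,0,-8.05,0.28],[-0.0059,-0.0004,0,0,0,-8.05,0.28],[-0.0059,0.0004,0,0,0,-8.05,0.28],[-0.0058,0.0013,0,0,0,-8.05,0.28],[0,0,0,0,0,0,0.28]],
])

```text
time: 37.0
tool_pos: [0.5438, 0.0557, 0.0508]
tool_rot: [0.001, 0.799, 0.601, 0.001]
contact_force: [0.1, -0.0, -0.2]
gripper_width: 0.277
grasp_force: 0.0
```

```bash
python3 -c "
from h import *
look(amin=300)"
```

```text
37.0 tcp [543.8  55.7  50.8] yaw -16.1 car [-0.2 28.5] j6 0.25
red [258. 187.] [551.9  78.2] [63.1, 29.1] 79.7 car [ 1.3 52.4]
orange [251. 268.] [534.4  25.4] [35.5, 31.8] 163.9 car [-0.7 -3.2]
blue [296. 211.] [567.2  56.6] [27.5, 5.4] 76.2 car [22.1 35.9]
blue [222. 215.] [527.8  67. ] [29.1, 13.3] 74.0 car [-18.7  34.9]
```

Keeper about 6° from shut. Push on in small steps.

Request:
play_rows([
  [[-0.0014,0.0004,0,0,0,0,0.28],[-0.0014,0.0004,0,0,0,0,0.28],[-0.001,0.0003,0,0,0,0,0.28],[-0.001,0.0003,0,0,0,0,0.28],[0,0,0,0,0,0,0.28]],
])

```text
time: 37.55
tool_pos: [0.5391, 0.0569, 0.0497]
tool_rot: [0.001, 0.799, 0.602, 0.001]
contact_force: [4.4, -1.9, 0.7]
gripper_width: 0.285
grasp_force: 2.1
```

Request:
play_rows([
  [[-0.001,0.0003,0,0,0,0,0.28],[-0.001,0.0003,0,0,0,0,0.28],[0,0,0,0,0,0,0.28]],
])

```text
time: 37.85
tool_pos: [0.5387, 0.057, 0.0499]
tool_rot: [0.003, 0.799, 0.602, 0.002]
contact_force: [9.8, -4.5, -4.0]
gripper_width: 0.279
grasp_force: 5.2
```

```bash
python3 -c "
from h import *
look(amin=300)"
```

```text
37.85 tcp [538.7  57.   49.9] yaw -16.0 car [-5.4 28.3] j6 0.25
red [263. 185.] [549.8  78.6] [62.6, 28.9] 73.7 car [-0.8 52.2]
orange [251. 268.] [529.9  26.7] [34.6, 32.3] 163.8 car [-5.4 -3.2]
blue [303. 213.] [565.8  56.5] [28.5, 8.8] 75.9 car [20.7 35.4]
blue [228. 214.] [525.6  67.5] [29.6, 8.6] 74.3 car [-20.9  34.7]
```

Hard stop reached (force rises, angle 73.7° = carrier's 73.8°). Back off, lift away, check.

Request:
play_rows([
  [[0.003,-0.0009,0,0,0,0,0.28],[0.0038,-0.0011,0,0,0,0,0.28],[0,0,0,0,0,0,0.28],[0,0,0,0,0,0,0.28],[0,0,0.02,0,0,0,0.28],[0,0,0.04,0,0,0,0.28],[0,-0.02,0.04,0,0,0,0.5],[0,-0.03,0.04,0,0,0,0.5],[0,-0.03,0.01,0,0,0,0.5],[0,0,0,0,0,0,0.5]],
])

```text
time: 38.9
tool_pos: [0.5443, -0.0269, 0.2025]
tool_rot: [0.002, 0.8, 0.6, 0.002]
contact_force: [0.3, -0.4, -0.5]
gripper_width: 0.495
grasp_force: 0.0
```

```bash
python3 -c "
from h import *
f=look(amin=150)
cv2.imwrite('pics/w14.png',cv2.resize(f['frame'][0:250,120:400],None,fx=2,fy=2))"
```

```text
38.9 tcp [544.3 -26.9 202.5] yaw -16.2 car [ 23.4 -50.7] j6 0.1
red [226.  55.] [549.6  78.3] [62.4, 29.1] 73.7 car [-0.9 51.8]
green [231. 162.] [522.  -16.9] [72.4, 57.1] 74.0 car [ -0.8 -47.3]
green [502.  92.] [798.7 -25.9] [51.1, 25.1] 89.5 car [267.4  21.2]
green [497.  12.] [800.7  50.1] [28.6, 19.0] 175.9 car [248.1  94.8]
orange [230. 109.] [537.2  33.5] [57.8, 31.2] 163.8 car [-0.3  5.3]
blue [249.  78.] [563.6  55.9] [23.1, 9.3] 73.8 car [18.8 34.2]
blue [206.  78.] [524.7  67.2] [23.1, 7.5] 73.8 car [-21.7  34.2]
```

View pics/w14.png

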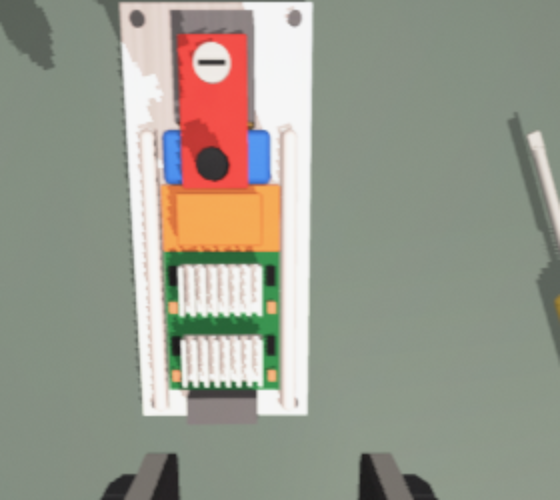

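The row is tight from stop to jaw, the spacer is under the keeper, and the keeper is square over the bay with the knob at (212,163). Handing in.

```bash
python3 -c "
from plant import manip
print(manip.job_done())"
```

```text
the job is handed in; nothing more can be done
None
```

The job is handed in after about 39 s of robot time: both modules and one orange blank sit tight against the stop, the 24 mm spacer (picked by finger-gripping its thickness rather than by trying all four in the gap) is pressed to the channel floor, and the keeper is swung shut to its stop; I have not seen the judge's verdict.

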